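# Count-along station: line up the blocks, draw the rod to its mark

## Robot

A 6-joint arm with a two-finger parallel gripper is mounted at the origin on the work surface. World frame = base frame: x ahead of the robot, y to its left, z up, the work surface at z = 0. Lengths are in m, angles in degrees, forces in N, time in s.
With the tool pointing down it reaches from about 0.375 to 0.9 m from the base axis. Payload 3.1 kg.
Tool frame: the origin (TCP) lies on the centre line of the jaws, within the pads' length; the fingertips stand 14 mm ahead of it and the grasp point (between the pads) lies 5 mm behind it; z points along the fingers, y is the line along which they close (so a half turn about z gives the same grasp; the last joint's range is limited). The gripper opens to 85 mm and grips with 20 to 120 N. Pads are 22 mm wide; open, the fingers measure 114 mm over their backs; the gripper's body (76 mm by 85 mm) begins 54 mm behind the grasp point. The pads swing forward as they close: fully open they stand 13 mm farther back than shut.
Start: joints at [-76.175, 30.224, 82.088, -0, 67.689, -10.227], TCP at [0.255, -0.571, 0.245] pointing down, gripper open.
Joint ranges: [-176.69, 176.69], [-43.24, 126.21], [12.49, 139.97], [-82, 262], [0, 151.66], [-163.58, 163.58]. Speed limits (degrees/s): [159.86, 159.86, 180, 180, 180, 180].

## Interface

Orientations are given as a 3x3 rotation matrix whose columns are the frame's x, y, z axes.
In Python, from station import manip, viewer, job, spotter gives the robot as it stands.
- The arm moves only by the shell command python3 -m jog 'ROWS' [FORCE]. ROWS is JSON, one flat list of numbers, 5 for each row, row after row: the opening in per cent of the stroke, from 0 (shut) to 100 (fully open), then the shift along the tool's x, y, z in cm, then the turn about the tool's z in rad. In form: [hand, x, y, z, twist, hand, x, y, z, twist, ...]. A call has 1 to 20 rows; each row is the pose to reach, as a shift and turn from the pose commanded when the call began, along the tool's axes at that moment; what a row does not reach only later rows make up. A row lasts 1/12 s, in which the tool goes at most 41.7 mm and 7.16 degrees, less where a joint would pass 70% of its speed; a pose out of reach is approached as far as the arm can. A call with a gripper value outside its range is refused whole. The fingers move at their own pace and stop on an object; FORCE is the grip in N (left out, the last holds). Time passes only in rows, so rows that repeat a pose let the fingers close. It gives the time, the measured TCP pose, the force, the opening and the grip force at its end, in the units of the state.
- manip.sense(): the state, without advancing time (a new reading comes with each control period).
- viewer.capture(name): name is "side" or "top" or "wrist"; returns a dict with "img" (400x640x3 uint8, red, green, blue), "K" (3x3 intrinsics, pixels), "R" (3x3) and "t" (3): a world point X has camera coordinates R X + t. Camera axes: x right, y down, z forward; pixel columns grow to the right and rows downward; lengths in m; the calibration is good to about 2 mm. A picture is of the moment at which its call begins. There is no depth.
- job.job_done(): hands the job in; it is judged then, once.
Trained networks look in a picture, given as the dict that the camera call returned (one of the last four; its "shot" number tells which), for a name from the list of things; names that differ only in an ending like _2 or _b are one class to them, and where a whole thing is asked for, a point or a joint stands for the part that bears it (a point fixed in the world has none). Each returns a list of dicts, best first, with "score" (0 to 1); they miss things now and then, are a little off and sometimes report something else, mostly with a low value. They report only what shows in the picture. A call takes as long as a camera call. They do not tell look-alikes from the thing itself.
- spotter.outline_of(target, picture): "mask" (400x640 bool, what is visible of it).
- spotter.spot_point(target, picture): "position" ([x, y, z] in m, in world coordinates, good to about 4 mm: a listed point, or the origin of a listed thing).
The state is a dict: "time": time; "joint_positions": joint angles; "qd": joint speeds; "joint_torque": joint torques, N m; "tcp_pos": TCP position; "tcp_rot": TCP orientation; "wrist_force": force on the tool from outside, world axes, zero at the start; "torque": the same for the moment, N m; "width": finger opening in m; "grip_force": force on a finger pad.
Only numpy, scipy, OpenCV 4.12 (cv2) and the standard library are available. Lean on these libraries where they do the work, as an engineer would, in place of code of your own. Each camera call takes 0.05 s, during which the arm holds its last target. There are 200 camera calls.

## Task

Get the counting station ready: stand the two loose wooden hexagon blocks on the white shelf in one neat row to the right of the fixed blue block (right as the robot sees it), flat side to flat side and nearly touching. Then pull the sprung red-handled rod out until its red pointer points at the orange length mark, and finish while still holding it there against its spring. Leave the bead tub, the striped pot and the ball where they are.

Things in the scene. Friction and masses are not known exactly. Their poses are not given: they have to be found in the camera images.
- station: Fixed counting station: plywood board 250 x 355 x 12 mm with a white shelf and a sprung rod. Origin on the cart top; own x points away from the robot, y to its left, z up (yaw varies). Board: x -100..150, y -130..225 mm. White shelf: top 50 mm above the cart, x -105..5, y -105..130 mm, on the robot's side, with a blue hexagon block (sized as the loose ones) fixed on it.
- tube_mouth (a point): Mouth of the grey tube, on its axis, 32 mm above the cart. The tube (24 mm diameter, black 27 mm collar at the mouth) lies along the station's y on its far side, x 60, y 60..215 mm; the rod slides out of it towards the station's -y (the robot's right). A rail (top at 24 mm) lies along y at x 125 mm.
- row_start (a point): Centre of the underside of the fixed blue hexagon block, on the shelf top: station x -50, y 85, z 50 mm, axes as the station's. The blue block has flat sides facing along the station's y (left and right). The row runs from it along the station's -y; exactly touching, the block centres would stand 50 and 100 mm from here.
- block_a: Light wooden hexagon block, loose, standing upright on the cart, 55 g: 50 mm across flats, 58 mm across corners, 40 mm high. Origin at the centre of its underside; flat sides face its own x axis and every 60 degrees from it. Either block may take either place in the row.
- block_b: Darker wooden hexagon block, same shape, size, axes and origin as block_a.
- rod (a joint): How far the rod is pulled out, in m: 0 fully in (where its spring brings it), 0.13 its stop; it moves along the station's -y. The spring pulls back with about 4 N at 0 and 9 N at 0.13, and takes the rod back if let go.
- handle (a point): Red upright round handle of the rod, 22 mm diameter; its top is 112 mm above the cart and it can be gripped between 65 and 110 mm above the cart. This point is on its axis, 32 mm above the cart: station x 60, y 45 mm with the rod fully in. A thin red pointer reaches from it 46 mm towards the station's +x. It does not turn.
- pointer (a point): Tip of the red pointer (5 mm wide): 46 mm in station +x from the handle axis, 36 mm above the cart.
- mark (a point): Middle of the near face of the orange length mark, a tab 22 x 10 x 22 mm (10 along the station's y) fixed on the far rail, 36 mm above the cart, axes as the station's. The pointer points at it when both have the same station y. The mark's place along the rail varies; it calls for 60 to 110 mm of pull.
- bead_tub: Frosted open bead tub with beads, 104 mm diameter, 70 mm high, loose. Origin under its centre. Leave alone. (Beside it, at the back of the cart, stands the bead counter with the orange rocker switch, a fixed white box 120 x 220 mm, up to 88 mm high.)
- striped_pot: White and blue striped ceramic pot with pencils, 86 mm diameter, 90 mm high (pencils to 155), loose. Origin under its centre. Leave alone.
- ball_center (a point): Centre of the black rubber bouncy ball, 50 mm diameter, resting in a yellow ring on the left. Leave alone.
Things that resemble listed ones, but are neither listed nor needed, are in the scene too. Leave any purple look-alike of the block_a alone.

How it is judged (in metres and radians):
On the way:
1. both wooden blocks stand released in the row, the rod still in (x of block_a in the frame of row_start between -0.012 and 0.012 m and y of each of block_a, block_b in the frame of row_start below -0.04 m and z of block_a in the frame of row_start between -0.005 and 0.005 m and angle between each of block_a, block_b's own z axis and vertical below 0.1 rad and contact force between the fingers and block_a below 0.3 N and (angle between the x axis of block_a and the y axis of station, either way round below 0.21 rad or angle between the x axis of block_a and the y axis of station, either way round between 0.837 and 1.257 rad) and linear speed of each of block_a, block_b below 0.02 m/s and x of block_b in the frame of row_start between -0.012 and 0.012 m and z of block_b in the frame of row_start between -0.005 and 0.005 m and contact force between the fingers and block_b below 0.3 N and (angle between the x axis of block_b and the y axis of station, either way round below 0.21 rad or angle between the x axis of block_b and the y axis of station, either way round between 0.837 and 1.257 rad) and horizontal distance between block_a and block_b below 0.064 m and horizontal distance between any of block_a, block_b and row_start below 0.064 m and value of joint rod below 0.02 m), for 0.3 s.
At the end, for the whole second after the job is handed in: Both blocks upright, released on the shelf right of the blue block, within 12 mm of its line, neighbours' centres under 64 mm apart, flats facing within 0.21 rad; pointer within 7 mm of the mark along the rod, still, held by the fingers with over 3 N, no block propping it (x of block_a in the frame of row_start between -0.012 and 0.012 m and y of each of block_a, block_b in the frame of row_start below -0.04 m and z of block_a in the frame of row_start between -0.005 and 0.005 m and angle between each of block_a, block_b's own z axis and vertical below 0.1 rad and contact force between each of the fingers, rod and block_a below 0.3 N and (angle between the x axis of block_a and the y axis of station, either way round below 0.21 rad or angle between the x axis of block_a and the y axis of station, either way round between 0.837 and 1.257 rad) and linear speed of each of block_a, block_b below 0.02 m/s and x of block_b in the frame of row_start between -0.012 and 0.012 m and z of block_b in the frame of row_start between -0.005 and 0.005 m and contact force between each of the fingers, rod and block_b below 0.3 N and (angle between the x axis of block_b and the y axis of station, either way round below 0.21 rad or angle between the x axis of block_b and the y axis of station, either way round between 0.837 and 1.257 rad) and horizontal distance between block_a and block_b below 0.064 m and horizontal distance between any of block_a, block_b and row_start below 0.064 m and y of pointer in the frame of mark between -0.007 and 0.007 m and contact force between the fingers and rod above 3 N and velocity of joint rod between -0.01 and 0.01 m/s); the arm keeps its last pose, push and grip.
It fails at once if the bead tub, pot or ball is moved more than 30 mm (distance of any of bead_tub, striped_pot, ball_center from where it was at the start of the episode above 0.03 m).
It fails at once if the tub or the pot is tipped (angle between any of bead_tub, striped_pot's own z axis and vertical above 0.4 rad).
It also fails if it takes over 69 s, if anything falls off the work surface, if the arm or the gripper's body presses on something with over 40 N, if the wrist force passes 120 N, or if a joint passes its speed limit or range.

## Working session

There is one attempt and no reset: what is moved stays moved. The work goes in short steps, Python scripts to look and compute and a shell command to move; the robot and the scene stay as the last step left them, time stands still between calls to the robot, and variables do not carry over. Pictures are saved under pics/ and viewed, at most 10 in all, crops included, and the job is handed in when it is done.

```bash
ls; mkdir -p pics; cat > h.py <<'E'
from station import manip, viewer, job, spotter
import numpy as np, cv2
def snap(n,f=None):
    p=viewer.capture(n)
    if f: cv2.imwrite('pics/'+f,p['img'][:,:,::-1])
    return p
def proj(p,X):
    c=p['R']@np.array(X)+p['t']; u=p['K']@c; return u[:2]/u[2]
def ray(p,uv,z):
    d=p['R'].T@np.linalg.inv(p['K'])@np.array([uv[0],uv[1],1.]); o=-p['R'].T@p['t']
    return o+d*(z-o[2])/d[2]
E
python3 - <<'E'
from h import *
s=manip.sense(); print(s['time'],s['tcp_pos'],np.round(s['tcp_rot'],3),s['width'])
a=[]
for n in ['top','side']:
    p=snap(n,n+'0.png'); a.append(p['img'])
    print(n,p['shot'],np.round(p['R'],3).tolist(),p['t'])
    for t in ['station','tube_mouth','row_start','block_a','block_b','handle','pointer','mark','striped_pot','bead_tub','ball_center']:
        print(t,[(np.round(d['position'],3).tolist(),round(d['score'],2)) for d in spotter.spot_point(t,p)][:4])
E
```

```text
pics
0.0 [ 0.25460269 -0.57003074  0.24431999] [[ 0.913  0.408 -0.001]
 [ 0.408 -0.913  0.002]
 [ 0.    -0.002 -1.   ]] 0.0854258353920159
top 1 [[-0.014, -1.0, -0.002], [-0.997, 0.014, -0.078], [0.078, 0.001, -0.997]] [0.04169686 0.53257322 1.23679638]
station [([0.529, 0.144, -0.0], 0.74)]
tube_mouth [([0.588, 0.196, 0.034], 0.95), ([0.64, 0.078, 0.037], 0.75)]
row_start [([0.488, 0.23, 0.048], 0.93)]
block_a [([0.506, -0.466, -0.002], 0.8), ([0.472, -0.172, -0.003], 0.6), ([0.492, -0.336, 0.002], 0.59)]
block_b [([0.506, -0.466, -0.002], 0.8), ([0.472, -0.172, -0.003], 0.6), ([0.492, -0.336, 0.002], 0.59)]
handle [([0.592, 0.182, 0.028], 0.59)]
pointer [([0.634, 0.182, 0.033], 0.52)]
mark [([0.639, 0.077, 0.035], 0.36)]
striped_pot [([0.529, 0.472, 0.0], 0.73)]
bead_tub [([0.698, -0.326, -0.0], 0.73), ([0.488, 0.232, 0.046], 0.3)]
ball_center [([0.372, 0.44, 0.029], 0.49)]
side 2 [[-0.951, -0.309, -0.017], [-0.23, 0.742, -0.629], [0.207, -0.594, -0.777]] [0.50353032 0.14418316 1.12124424]
station [([0.525, 0.143, -0.001], 0.68), ([0.53, 0.472, 0.002], 0.68)]
tube_mouth [([0.592, 0.197, 0.03], 0.87)]
row_start [([0.478, 0.231, 0.047], 0.79)]
block_a [([0.404, -0.291, 0.001], 0.86), ([0.47, -0.168, 0.001], 0.64), ([0.492, -0.336, -0.001], 0.6), ([0.499, -0.472, 0.001], 0.47)]
block_b [([0.404, -0.291, 0.001], 0.86), ([0.47, -0.168, 0.001], 0.64), ([0.492, -0.336, -0.001], 0.6), ([0.499, -0.472, 0.001], 0.47)]
handle [([0.59, 0.18, 0.032], 0.49)]
pointer [([0.467, -0.164, 0.003], 0.51), ([0.636, 0.18, 0.036], 0.5)]
mark [([0.522, 0.142, -0.001], 0.55), ([0.635, 0.078, 0.033], 0.46), ([0.492, -0.336, 0.0], 0.32)]
striped_pot [([0.532, 0.474, 0.006], 0.98)]
bead_tub [([0.698, -0.328, -0.001], 0.58), ([0.588, 0.185, 0.03], 0.57)]
ball_center [([0.369, 0.434, 0.027], 0.75)]
```

View pics/top0.png

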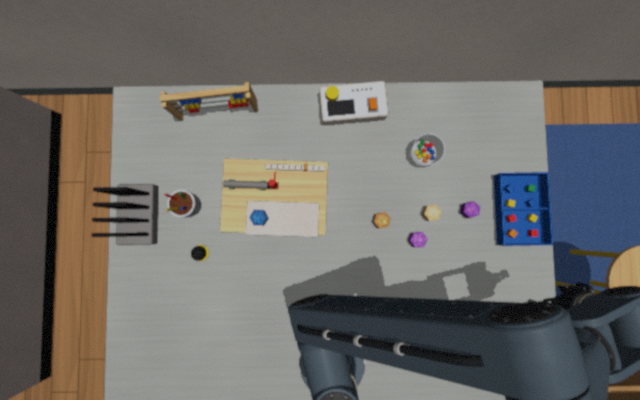

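View pics/side0.png

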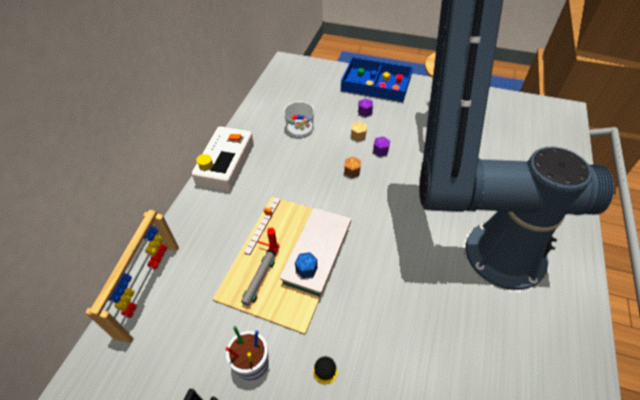

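The darker wooden block is at about (382,220) px and the lighter one at (432,213). The two purple look-alikes are at (471,209) and (418,240). Blue sits on the shelf at (259,217), the handle is at (272,184), and the orange mark is on the rail at about (306,167).

```bash
python3 -m jog '[100,10,-6,0,0,100,20,-12,0,0,100,32.7,-20.4,0,0,100,32.7,-20.4,0,0,100,32.7,-20.4,0,0,100,32.7,-20.4,0,0,100,32.7,-20.4,0,0,100,32.7,-20.4,0,0,100,32.7,-20.4,0,0,100,32.7,-20.4,0,0,100,32.7,-20.4,0,0,100,32.7,-20.4,0,0,100,32.7,-20.4,0,0]'
cat >> h.py <<'E'
def hexfit(p,mask,z):
    # yaw of the flats and centre from the visible outline of the block's top (z = height)
    c=max(cv2.findContours(mask.astype(np.uint8),cv2.RETR_EXTERNAL,cv2.CHAIN_APPROX_NONE)[0],key=cv2.contourArea)[:,0]
    return np.array([ray(p,q,z)[:2] for q in c])
E
python3 - <<'E'
from h import *
s=manip.sense(); print(s['time'],s['tcp_pos'],np.round(s['joint_positions'],1))
p=snap('wrist','w1.png')
for d in spotter.spot_point('block_a',p): print(np.round(d['position'],4),d['score'],np.round(proj(p,d['position'])))
p=snap('top')
hsv=cv2.cvtColor(p['img'],cv2.COLOR_RGB2HSV)
m=cv2.inRange(hsv,(15,60,120),(35,255,255)); m[:,:200]=0;m[:,345:]=0;m[:140]=0;m[250:]=0
pts=np.argwhere(m)[:,::-1]
P=np.array([ray(p,q,.012)[:2] for q in pts],np.float32)*1000
print(cv2.minAreaRect(P))
for t in ['tube_mouth','row_start','handle','pointer','mark','station']:
    print(t,[(np.round(d['position'],4).tolist(),round(d['score'],2)) for d in spotter.spot_point(t,p)][:3])
E
```

```text
time: 2.28
tcp_pos: [0.4698, -0.2523, 0.2454]
tcp_rot: [[0.913, 0.407, -0.0], [0.407, -0.913, -0.001], [-0.0, 0.001, -1.0]]
wrist_force: [-0.6, -0.3, -0.7]
width: 0.0852
grip_force: 0.0
2.2833 [ 0.4698413  -0.25229874  0.24538532] [-40.2  23.2  95.2  -0.   61.6  25.8]
[ 0.4062 -0.289  -0.0019] 0.92 [322. 219.]
[ 0.5005 -0.4642  0.0008] 0.88 [496. 207.]
[ 0.4686 -0.1724  0.0009] 0.79 [247. 128.]
[ 0.4937 -0.3377 -0.0014] 0.66 [395. 168.]
((526.9110717773438, 220.1896209716797), (415.7761535644531, 308.9154052734375), 87.1433334350586)
tube_mouth [([0.5895, 0.2002, 0.0358], 0.71), ([0.6384, 0.0789, 0.0339], 0.22)]
row_start [([0.4876, 0.2324, 0.0479], 0.56)]
handle [([0.5924, 0.1828, 0.0302], 0.39)]
pointer [([0.6373, 0.1785, 0.0359], 0.61)]
mark [([0.6375, 0.076, 0.0388], 0.47)]
station [([0.5262, 0.145, -0.0013], 0.67), ([0.4838, 0.2294, 0.0502], 0.17)]
```

View pics/w1.png

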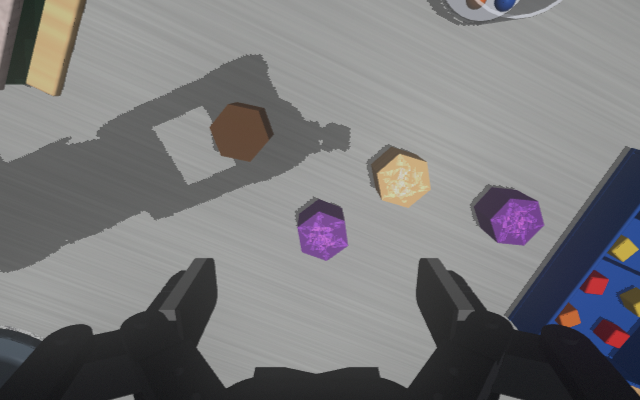

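Dark wooden block at (241,132) px, light wooden at (402,179). Purple ones at (322,235) and (516,220), to be left alone. Next I fit prism silhouettes.

```bash
cat >> h.py <<'E'
from scipy.optimize import minimize
def fit(p,m,xy,z0):
    m=m.astype(np.uint8); best=None; r=.025/np.cos(np.pi/6)
    def cost(v):
        a=np.radians(v[2]+30+60*np.arange(6))
        q=np.array([proj(p,(v[0]/1e3+r*np.cos(t),v[1]/1e3+r*np.sin(t),z)) for t in a for z in (z0,z0+.04)])
        k=np.zeros_like(m); cv2.fillConvexPoly(k,np.round(cv2.convexHull(q.astype(np.float32))*16).astype(int),1,shift=4)
        return 1-(k&m).sum()/max(1,(k|m).sum())
    for y in range(0,60,15):
        o=minimize(cost,[xy[0]*1e3,xy[1]*1e3,y],method='Nelder-Mead',options=dict(initial_simplex=[[xy[0]*1e3,xy[1]*1e3,y],[xy[0]*1e3+6,xy[1]*1e3,y],[xy[0]*1e3,xy[1]*1e3+6,y],[xy[0]*1e3,xy[1]*1e3,y+12]]))
        if best is None or o.fun<best.fun: best=o
    return np.round([*best.x[:2],best.x[2]%60],1), round(1-best.fun,3)
def fits(p,z0=0.):
    for d in spotter.outline_of('block_a',p):
        m=d['mask']; ys,xs=np.nonzero(m); c=(xs.mean(),ys.mean())
        print(np.round(c),round(d['score'],2),p['img'][int(c[1]),int(c[0])],*fit(p,m,ray(p,c,z0+.03)[:2],z0))
E
python3 - <<'E'
from h import *
fits(snap('wrist'))
E
```

```text
[401. 177.] 0.94 [203 185 141] [ 490.8 -339.5    8.3] 0.978
[510. 216.] 0.94 [172  96 191] [ 500.2 -468.2   14.7] 0.952
[323. 231.] 0.67 [167  99 189] [ 403.  -290.7    1.9] 0.952
[242. 131.] 0.57 [98 72 55] [ 468.3 -172.7   12.4] 0.965
```

```bash
python3 -m jog '[100,-0.8,4.4,5,-0.12,100,-1.6,8.8,9,-0.248,100,-1.6,8.8,13,-0.248,100,-1.6,8.8,15,-0.248,100,-1.6,8.8,18,-0.248,100,-1.6,8.8,20,-0.248,100,-1.6,8.8,22.1,-0.248,100,-1.6,8.8,22.1,-0.248,100,-1.6,8.8,22.1,-0.248,0,-1.6,8.8,22.1,-0.248,0,-1.6,8.8,22.1,-0.248,0,-1.6,8.8,22.1,-0.248,0,-1.6,8.8,22.1,-0.248,0,-1.6,8.8,22.1,-0.248,0,-1.6,8.8,22.1,-0.248,0,-1.6,8.8,22.1,-0.248]' 35
```

```text
time: 4.17
tcp_pos: [0.4925, -0.3389, 0.0263]
tcp_rot: [[0.785, 0.619, 0.003], [0.619, -0.785, -0.003], [0.001, 0.004, -1.0]]
wrist_force: [0.4, 0.8, 6.4]
width: 0.0494
grip_force: 37.5
```

```bash
python3 -m jog '[0,0,0,-4,0,0,0,0,-8,0,0,0,0,-12,0,0,2,-4,-15,-0.05,0,4,-8,-17,-0.1,0,6,-11,-17,-0.15,0,8,-15,-17,-0.2,0,10,-19,-17,-0.25,0,13,-23,-17,-0.29,0,15,-27,-17,-0.29,0,17,-31,-17,-0.29,0,19,-34,-17,-0.29,0,20.5,-37.3,-17,-0.29,0,20.5,-37.3,-17,-0.29,0,20.5,-37.3,-17,-0.29,0,20.5,-37.3,-17,-0.29]'
python3 - <<'E'
from h import *
p=snap('wrist','w2.png')
for t in ['tube_mouth','row_start','handle','pointer','mark','station']:
    print(t,[(np.round(d['position'],4).tolist(),round(d['score'],2)) for d in spotter.spot_point(t,p)][:3])
fits(p,.05)
E
```

```text
time: 5.5
tcp_pos: [0.4211, 0.0828, 0.1948]
tcp_rot: [[0.572, 0.82, 0.001], [0.82, -0.572, -0.0], [0.0, 0.001, -1.0]]
wrist_force: [0.7, -0.7, -1.4]
width: 0.0496
grip_force: 36.9
tube_mouth []
row_start [([0.4275, 0.084, 0.163], 0.44)]
handle []
pointer []
mark [([0.6392, 0.0774, 0.0328], 0.88)]
station [([0.5257, 0.1419, 0.0034], 0.97)]
[402.  83.] 0.71 [207 192 186] [589.3  68.6  36.6] 0.143
[316. 278.] 0.56 [130 106  78] [386.8  30.8  55.9] 0.287
```

View pics/w2.png

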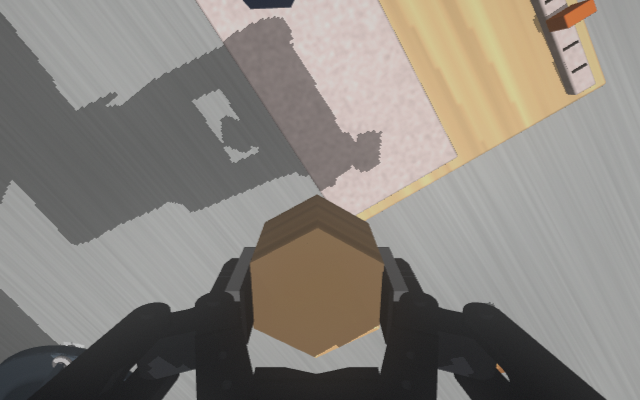

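The shelf's far edge runs (380,0)–(457,155), the board's far right corner is at (605,83), and the held block is at (317,290). From these I compute the station's pose.

```bash
python3 - <<'E'
from h import *
p=snap('wrist')
a,b=ray(p,(380,0),.05),ray(p,(457,155),.05)
print('far edge dir',np.degrees(np.arctan2(*(a-b)[[1,0]]))-90, 'corner(5,-105)',b)
c,e=ray(p,(605,83),.012),ray(p,(363,215),.012)
print('right edge dir',np.degrees(np.arctan2(*(c-e)[[1,0]])),'corner(150,-130)',c)
for n in('top','side'):
  q=snap(n)
  print(n,[(np.round(d['position'],4).tolist(),round(d['score'],2)) for d in spotter.spot_point('row_start',q)])
  hsv=cv2.cvtColor(q['img'],cv2.COLOR_RGB2HSV)
  m=cv2.inRange(hsv,(95,120,60),(125,255,255)); k=np.zeros_like(m); u=proj(q,(.484,.231,.07)).astype(int); cv2.circle(k,tuple(map(int,u)),24,255,-1); m=(m&k)>0
  print('blue',m.sum(),fit(q,m,(.484,.231),.05))
E
```

```text
far edge dir -3.6367675222377613 corner(5,-105) [0.52640619 0.03484203 0.05      ]
right edge dir -4.294555055712261 corner(150,-130) [0.66751473 0.00214893 0.012     ]
top [([0.4835, 0.2315, 0.049], 0.61)]
blue 174 (array([484.5, 224.2,  44.2]), np.float64(0.649))
side [([0.4773, 0.2296, 0.0495], 0.62)]
blue 346 (array([483. , 225.2,  24.5]), np.float64(0.671))
```

```bash
python3 -m jog '[0,3,0.3,1,-0.016,0,6,0.7,3,-0.016,0,8.3,1,4.5,-0.016,0,8.3,1,4.5,-0.016,0,8.3,1,4.5,-0.016]'
python3 - <<'E'
from h import *
p=snap('wrist','w3.png')
for t in ['tube_mouth','row_start','handle','pointer','mark','station']:
    print(t,[(np.round(d['position'],4).tolist(),round(d['score'],2)) for d in spotter.spot_point(t,p)][:3])
hsv=cv2.cvtColor(p['img'],cv2.COLOR_RGB2HSV)
m=cv2.inRange(hsv,(95,110,30),(125,255,255)); n,l,s,c=cv2.connectedComponentsWithStats(m); i=1+s[1:,4].argmax(); print(s[i],c[i])
print(fit(p,l==i,(.483,.23),.05))
E
```

```text
time: 6.57
tcp_pos: [0.4772, 0.1445, 0.1483]
tcp_rot: [[0.561, 0.828, -0.002], [0.828, -0.561, -0.0], [-0.001, -0.002, -1.0]]
wrist_force: [-0.4, -0.2, -0.4]
width: 0.0498
grip_force: 36.8
tube_mouth [([0.5872, 0.1966, 0.0341], 0.68)]
row_start []
handle [([0.5931, 0.1856, 0.035], 0.65)]
pointer [([0.6332, 0.1774, 0.0335], 0.71)]
mark [([0.6393, 0.0764, 0.0357], 0.61)]
station [([0.5293, 0.1405, 0.0054], 0.7)]
[ 203   66   72   75 3476] [239.80466053 104.11047181]
(array([481.6, 214.2,  55.9]), np.float64(0.418))
```

View pics/w3.png

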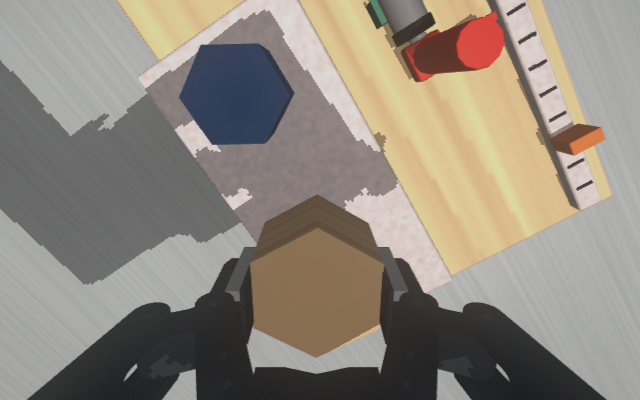

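Blue's top face spans roughly (180,97) to (286,95), the handle top is at (480,42), and the mark is at (578,138).

```bash
python3 - <<'E'
from h import *
p=snap('wrist')
C=[(200,44),(258,44),(283,95),(256,143),(206,143),(180,97)]
W=np.array([ray(p,q,.09) for q in C]); print(np.round(W.mean(0),4))
d=W-W.mean(0); print(np.round(np.hypot(d[:,0],d[:,1]),4),np.round(np.degrees(np.arctan2(d[:,1],d[:,0]))%60,1))
a,b=ray(p,(299,0),.05),ray(p,(452,277),.05); print('edge yaw',np.degrees(np.arctan2(*(a-b)[[1,0]]))-90,b)
print('board corner',ray(p,(612,194),.012))
hsv=cv2.cvtColor(p['img'],cv2.COLOR_RGB2HSV); e=cv2.Canny(p['img'],60,120)
q=p['img'][20:170,150:330]; cv2.imwrite('pics/c.png',cv2.resize(q[:,:,::-1],None,fx=4,fy=4,interpolation=cv2.INTER_CUBIC))
E
```

```text
[0.48   0.2275 0.09  ]
[0.0283 0.0295 0.0275 0.0276 0.0291 0.0265] [24.  23.6 26.5 21.6 24.2 27.2]
edge yaw -3.043546069004833 [0.52689721 0.035699   0.05      ]
board corner [0.67007516 0.00259293 0.012     ]
```

View pics/c.png

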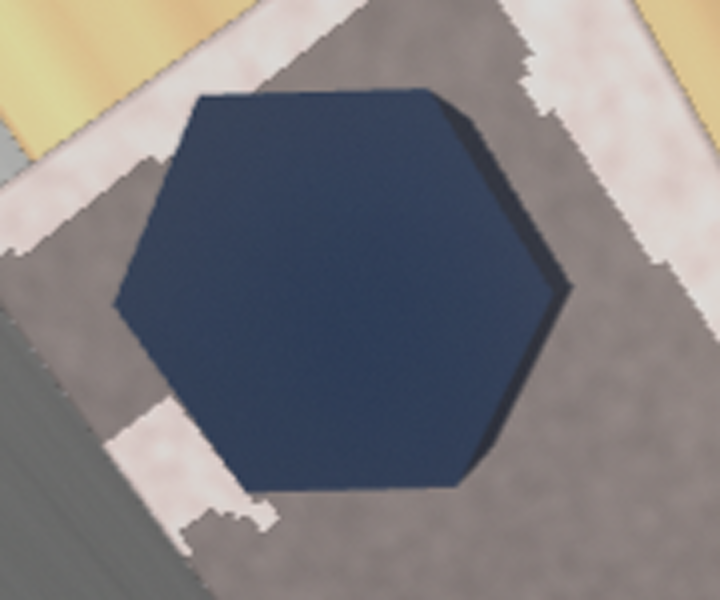

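```bash
python3 -m jog '[0,2.4,-1.4,1,0,0,2.4,-1.4,3,0,0,2.4,-1.4,5,0,0,2.4,-1.4,6.5,0,0,2.4,-1.4,7,0,0,2.4,-1.4,7.1,0,0,2.4,-1.4,7.1,0,0,2.4,-1.4,7.1,0,0,2.4,-1.4,7.1,0]'
```

```text
time: 7.72
tcp_pos: [0.4801, 0.1716, 0.0793]
tcp_rot: [[0.562, 0.827, 0.002], [0.827, -0.562, 0.0], [0.001, 0.002, -1.0]]
wrist_force: [0.1, -0.3, -0.3]
width: 0.0493
grip_force: 36.8
```

```bash
python3 -m jog '[0,0,0,0.1,0,0,0,0,0.2,0,0,0,0,0.3,0,0,0,0,0.3,0,0,0,0,0.3,0]'; python3 -m jog '[75,0,0,0,0,75,0,0,0,0,75,0,0,0,0,75,0,0,0,0,75,0,0,-2,0,75,0,0,-6,0,75,0,0,-10,0,75,0,0,-10,0]'
```

```text
time: 8.13
tcp_pos: [0.4796, 0.1717, 0.0763]
tcp_rot: [[0.562, 0.827, 0.001], [0.827, -0.562, 0.0], [0.001, 0.001, -1.0]]
wrist_force: [-1.4, -0.7, 6.5]
width: 0.0496
grip_force: 37.6
time: 8.8
tcp_pos: [0.4836, 0.1724, 0.1814]
tcp_rot: [[0.562, 0.827, 0.013], [0.827, -0.562, 0.002], [0.009, 0.01, -1.0]]
wrist_force: [1.5, -0.5, 0.1]
width: 0.0642
grip_force: 0.0
```

```bash
python3 -m jog '[100,-4,2.5,-2,0,100,-8,5,-4,0.06,100,-12,7.5,-4,0.12,100,-16,10,-4,0.18,100,-20,12.5,-4,0.234,100,-24,15,-4,0.234,100,-29.1,18.4,-4,0.234,100,-29.1,18.4,-4,0.234,100,-29.1,18.4,-4,0.234,100,-29.1,18.4,-4,0.234,100,-29.1,18.4,-4,0.234,100,-29.1,18.4,-4,0.234]'
python3 - <<'E'
from h import *
p=snap('wrist','w4.png'); fits(p)
t=snap('top'); fits(t)
fits(t,.05)
E
```

```text
time: 9.8
tcp_pos: [0.4671, -0.1713, 0.2147]
tcp_rot: [[0.739, 0.674, -0.002], [0.674, -0.739, 0.002], [-0.0, -0.002, -1.0]]
wrist_force: [-0.1, 0.0, 0.7]
width: 0.0853
grip_force: 0.0
[532. 313.] 0.86 [57 45 65] [ 504.  -461.8   57.5] 0.571
[359. 286.] 0.84 [139  83 172] [ 402.7 -290.1    4.7] 0.959
[319. 169.] 0.63 [100  75  59] [ 468.9 -173.1   12.4] 0.981
[111.  22.] 0.51 [42 48 41] [445.9  39.9  24.1] 0.678
[378. 219.] 0.62 [99 67 39] [ 474.4 -162.3   21.2] 0.506
[415. 241.] 0.62 [156  96 171] [ 401.1 -275.7   57. ] 0.622
[276. 218.] 0.57 [188 180 153] [481.6 178.6  29.2] 0.959
[470. 210.] 0.52 [161 100 177] [ 499.3 -467.9    9.9] 0.815
[378. 219.] 0.62 [99 67 39] [ 474.3 -157.8    9.7] 0.464
[415. 241.] 0.62 [156  96 171] [ 403.5 -265.9   29.7] 0.576
[276. 218.] 0.57 [188 180 153] [478.9 172.6  29.2] 0.892
[470. 210.] 0.52 [161 100 177] [ 4.973e+02 -4.454e+02  3.000e-01] 0.751
```

```bash
python3 -m jog '[100,0,0.3,4,0,100,0,0.3,8,0,100,0,0.3,12,0,100,0,0.3,15,0,100,0,0.3,17.5,0,100,0,0.3,19,0,100,0,0.3,19,0,100,0,0.3,19,0,0,0,0.3,19,0,0,0,0.3,19,0,0,0,0.3,19,0,0,0,0.3,19,0,0,0,0.3,19,0,0,0,0.3,19,0,0,0,0.3,19,0]' 35; python3 -m jog '[0,0,0,-4,0,0,0,0,-8,0,0,0,0,-12,0,0,3,-3,-14,-0.05,0,6,-6,-14,-0.1,0,9,-9,-14,-0.15,0,12,-12,-14,-0.2,0,12,-12,-14,-0.234,0,12,-12,-14,-0.234]'
```

```text
time: 11.3
tcp_pos: [0.4707, -0.175, 0.0268]
tcp_rot: [[0.739, 0.674, 0.002], [0.674, -0.739, -0.001], [0.001, 0.003, -1.0]]
wrist_force: [0.2, 1.2, 6.2]
width: 0.0492
grip_force: 37.2
time: 12.05
tcp_pos: [0.477, -0.0026, 0.1659]
tcp_rot: [[0.557, 0.83, 0.0], [0.83, -0.557, 0.0], [0.0, 0.0, -1.0]]
wrist_force: [0.8, -0.3, -0.7]
width: 0.0496
grip_force: 36.9
```

```bash
python3 - <<'E'
from h import *
p=snap('wrist','w5.png'); fits(p,.05)
for t in ['handle','mark','pointer']:
    print(t,[(np.round(d['position'],4).tolist(),round(d['score'],2)) for d in spotter.spot_point(t,p)][:3])
E
```

```text
[162.   6.] 0.65 [96 79 61] [479.3 170.9  24.6] 0.976
[316. 274.] 0.62 [104  75  53] [462.1 -28.2  28.1] 0.368
handle []
mark []
pointer []
```

View pics/w5.png

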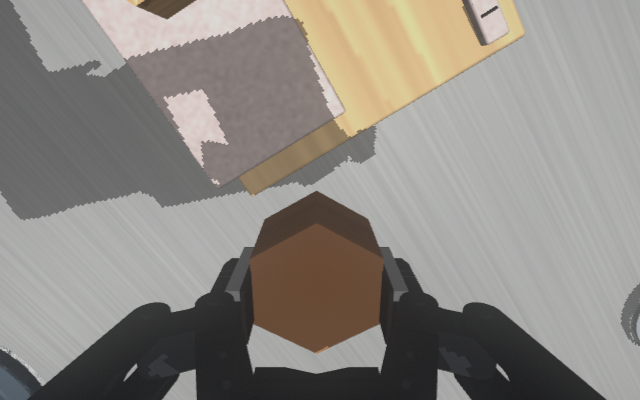

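Placed block's corner shows at about (165,10), on the row line. The dark block is held squarely.

```bash
python3 -m jog '[0,3.3,-2.2,0,0,0,6.6,-4.4,1,0,0,9.8,-6.7,3,0,0,9.8,-6.7,5,0,0,9.8,-6.7,7,0,0,9.8,-6.7,8.2,0,0,9.8,-6.7,8.7,0,0,9.8,-6.7,8.7,0,0,9.8,-6.7,8.7,0]'
```

```text
time: 13.05
tcp_pos: [0.4779, 0.1125, 0.0783]
tcp_rot: [[0.564, 0.826, 0.0], [0.826, -0.564, -0.0], [0.0, 0.0, -1.0]]
wrist_force: [0.3, 0.6, -1.2]
width: 0.0493
grip_force: 37.1
```

```bash
python3 -m jog '[0,0.2,-0.3,0,0,0,0.2,-0.3,0.1,0,0,0.2,-0.3,0.2,0,0,0.2,-0.3,0.25,0,0,0.2,-0.3,0.25,0,0,0.2,-0.3,0.25,0]'; python3 -m jog '[75,0,0,0,0,75,0,0,0,0,75,0,0,0,0,75,0,0,0,0,75,0,0,-2,0,75,0,0,-6,0,75,0,0,-10,0,75,-3,2,-12,0,75,-6,4,-12,0,75,-6,4,-12,0]'
python3 - <<'E'
from h import *
p=snap('wrist','w6.png'); fits(p,.05)
for t in ['handle','mark','pointer','row_start']:
    print(t,[(np.round(d['position'],4).tolist(),round(d['score'],2)) for d in spotter.spot_point(t,p)][:3])
E
```

```text
time: 13.55
tcp_pos: [0.4763, 0.1168, 0.0767]
tcp_rot: [[0.562, 0.827, 0.001], [0.827, -0.562, -0.0], [0.0, 0.001, -1.0]]
wrist_force: [-0.2, -1.4, 5.0]
width: 0.0493
grip_force: 37.8
time: 14.38
tcp_pos: [0.4772, 0.0404, 0.1976]
tcp_rot: [[0.565, 0.825, 0.005], [0.825, -0.565, -0.003], [0.001, 0.006, -1.0]]
wrist_force: [-0.1, 0.7, -0.3]
width: 0.0639
grip_force: 0.0
[250. 104.] 0.73 [97 71 53] [476.6 117.1  26.1] 0.962
handle [([0.4839, 0.1738, 0.0446], 0.16)]
mark [([0.6394, 0.0759, 0.0337], 0.94)]
pointer [([0.4771, 0.1151, 0.0507], 0.46)]
row_start []
```

View pics/w6.png

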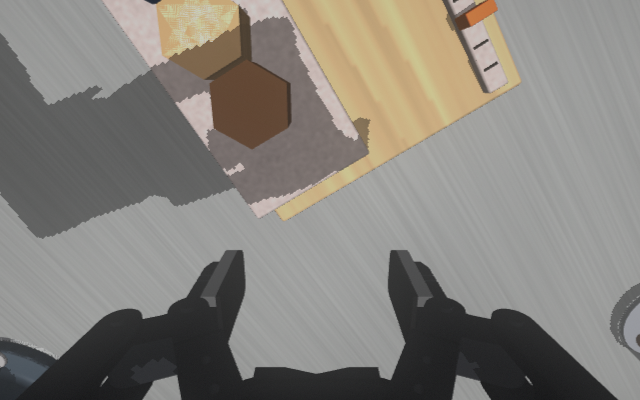

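The row stands neatly: light at (200,40), dark at (250,104), blue at the top left. Next is the handle.

```bash
python3 -m jog '[100,2,0.1,0,0.12,100,4,0.3,0,0.24,100,6,0.5,0,0.36,100,8,0.6,0,0.48,100,10,0.8,0,0.6,100,13,1,0,0.72,100,16,1.2,0,0.84,100,18.1,1.4,0,0.96,100,18.1,1.4,0,1.03,100,18.1,1.4,0,1.03,100,18.1,1.4,0,1.03,100,18.1,1.4,0,1.03]'
python3 - <<'E'
from h import *
p=snap('wrist','w7.png')
for t in ['handle','mark','pointer','tube_mouth']:
    print(t,[(np.round(d['position'],4).tolist(),round(d['score'],2)) for d in spotter.spot_point(t,p)][:3])
E
```

```text
time: 15.68
tcp_pos: [0.5876, 0.1869, 0.1952]
tcp_rot: [[0.999, -0.054, -0.002], [-0.054, -0.999, -0.0], [-0.002, 0.0, -1.0]]
wrist_force: [0.2, 0.6, 0.2]
width: 0.0853
grip_force: 0.0
handle [([0.5894, 0.1834, 0.0349], 0.92)]
mark [([0.6384, 0.0751, 0.0338], 0.79)]
pointer [([0.6353, 0.1793, 0.0365], 0.59)]
tube_mouth [([0.5899, 0.1986, 0.0315], 0.82)]
```

View pics/w7.png

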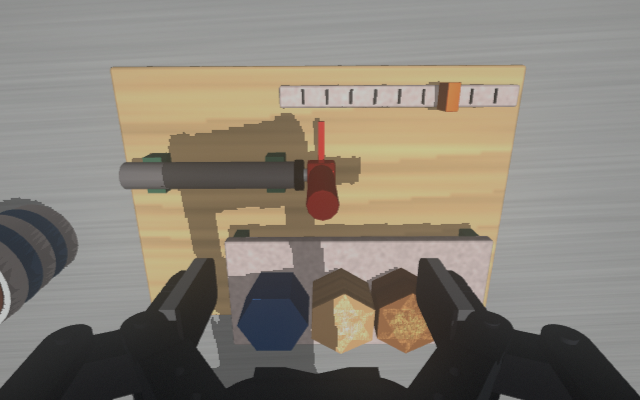

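Pointer tip at (321,122), mark at (449,97), handle top at (323,205). All three blocks sit flat to flat in the row.

```bash
python3 -m jog '[100,0.2,0.4,3,0,100,0.2,0.4,6,0,100,0.2,0.4,9,0,100,0.2,0.4,10.7,0,100,0.2,0.4,10.7,0,100,0.2,0.4,10.7,0,0,0.2,0.4,10.7,0,0,0.2,0.4,10.7,0,0,0.2,0.4,10.7,0,0,0.2,0.4,10.7,0,0,0.2,0.4,10.7,0,0,0.2,0.4,10.7,0,0,0.2,0.4,10.7,0,0,0.2,0.4,10.7,0,0,0.2,0.4,10.7,0,0,0.2,0.4,10.7,0]' 60
```

```text
time: 17.27
tcp_pos: [0.5908, 0.1827, 0.0898]
tcp_rot: [[0.998, -0.056, 0.001], [-0.056, -0.998, 0.0], [0.001, -0.0, -1.0]]
wrist_force: [-1.0, -0.2, 6.0]
width: 0.0205
grip_force: 58.4
```

```bash
python3 -m jog '[0,0,1.2,0,0,0,0,2.5,0,0,0,0,4,0,0,0,0,5.5,0,0,0,0,7,0,0,0,0,8.2,0,0,0,0,9.2,0,0,0,0,9.8,0,0,0,0,10,0,0,0,0,10,0,0,0,0,10,0,0]'
python3 - <<'E'
from h import *
p=snap('wrist','w8.png')
for q in (p,snap('top'),snap('side')):
  r={}
  for t in ['handle','mark','pointer']:
    d=spotter.spot_point(t,q); r[t]=[(np.round(e['position'],4).tolist(),round(e['score'],2)) for e in d[:2]]
  print(r)
E
```

```text
time: 18.18
tcp_pos: [0.586, 0.0845, 0.0899]
tcp_rot: [[0.998, -0.058, 0.003], [-0.058, -0.998, 0.003], [0.003, -0.003, -1.0]]
wrist_force: [1.1, 8.1, 4.8]
width: 0.0206
grip_force: 58.8
{'handle': [([0.5843, 0.0881, 0.0353], 0.62)], 'mark': [([0.6405, 0.0771, 0.0335], 0.74)], 'pointer': [([0.6272, 0.0798, 0.0339], 0.89)]}
{'handle': [], 'mark': [], 'pointer': []}
{'handle': [], 'mark': [([0.6386, 0.0766, 0.035], 0.62)], 'pointer': [([0.6304, 0.0813, 0.0346], 0.65), ([0.5284, 0.4714, 0.0032], 0.62)]}
```

View pics/w8.png

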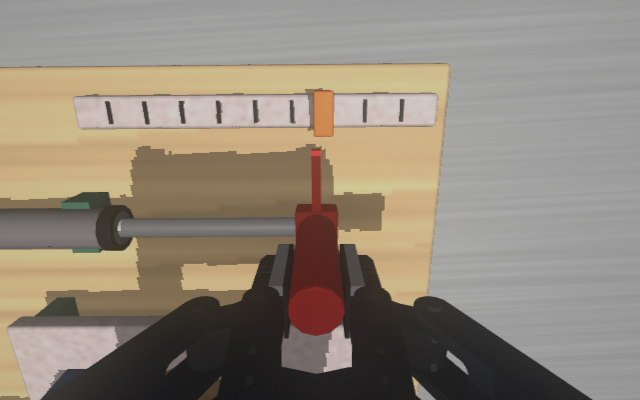

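Pointer at u=316, mark middle at u≈323.5, with about 1.9 px/mm. It needs another 3.5–4 mm of pull.

```bash
python3 -m jog '[0,0,0.2,0,0,0,0,0.37,0,0,0,0,0.37,0,0,0,0,0.37,0,0,0,0,0.37,0,0,0,0,0.37,0,0,0,0,0.37,0,0]'
python3 - <<'E'
from h import *
p=snap('wrist','w9.png')
for q in (p,snap('side')):
  for t in ['mark','pointer']:
    print(t,[np.round(e['position'],4).tolist() for e in spotter.spot_point(t,q)[:1]])
h=cv2.cvtColor(p['img'],cv2.COLOR_RGB2HSV)
o=cv2.inRange(h[80:140,290:360],(6,150,120),(20,255,255)); print('orange u',290+np.nonzero(o)[1].mean())
r=cv2.inRange(h[150:195,280:360],(0,150,60),(4,255,255)); print('red u',280+np.nonzero(r)[1].mean())
fits(snap('top'),.05)
E
```

```text
time: 19.37
tcp_pos: [0.5858, 0.0812, 0.0898]
tcp_rot: [[0.998, -0.057, 0.003], [-0.057, -0.998, 0.003], [0.003, -0.003, -1.0]]
wrist_force: [0.3, 7.8, 5.1]
width: 0.0204
grip_force: 58.8
mark [[0.6383, 0.0758, 0.0368]]
pointer [[0.6296, 0.0768, 0.0365]]
mark [[0.6372, 0.0746, 0.0344]]
pointer [[0.6299, 0.0748, 0.0348]]
orange u 315.7238442822384
red u 315.5245901639344
[470. 209.] 0.79 [166 106 181] [ 498.9 -446.     9.1] 0.794
[418. 240.] 0.62 [163 104 177] [ 404.7 -278.2   56.2] 0.939
```

Pointer and mark now line up (315.5 against 315.7 px). Before handing in, I check the row from the side.

```bash
python3 - <<'E'
from h import *
fits(snap('side'),.05)
print(job.job_done())
E
```

```text
[315. 245.] 0.9 [189 143  80] [479.7 165.6  16.8] 0.781
[381. 146.] 0.74 [197  72 237] [ 398.9 -242.5    6.3] 0.805
[365. 107.] 0.6 [199  69 237] [ 488.3 -407.5   14.5] 0.818
[322. 228.] 0.57 [144  84  38] [476.8 115.   15.7] 0.765
the job is handed in; nothing more can be done
None
```

I handed in the job at about 19 s of the 69 s allowed. Both wooden blocks are in the row right of the blue block, and the gripper is holding the rod with its pointer within about 1 mm of the orange mark in my last measurement. The hand-in returned no verdict.

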